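# Order two tins at the pasta stall by pointing

### The job

Order two tins from the seller at the pasta stall: gently press the counter bell's plunger until it rings and let it come up, then point straight down at the cap of the red-capped tin, the fingertips centred just above it (about 2 to 3 cm) without touching it, and stay there for two seconds. Then point in the same way at the cap of the green-capped tin for two seconds, and finish there, still pointing at it. Leave all tins, the jar and the scraper untouched, and do not bring the tool low over the cap of the white-capped or blue-capped tin on the way, or the seller will take that one.

Things in the scene. Friction and masses are not known exactly. Their poses are not given: they have to be found in the camera images.
- tin_red: square cream oil tin with an olive-green label band and a red round screw cap; loose and upright, 62 x 62 mm, 88 mm high, 104 mm with the cap, about 0.4 kg; origin at the centre of its underside, z up
- tin_red_cap (a point): centre of the top of the red cap (34 mm across, in the middle of the tin's top), 104 mm above the table
- tin_green: square cream oil tin with an olive-green label band and a green round screw cap; loose and upright, 62 x 62 mm, 88 mm high, 104 mm with the cap, about 0.4 kg; origin at the centre of its underside, z up
- tin_green_cap (a point): centre of the top of the green cap (34 mm across, in the middle of the tin's top), 104 mm above the table
- tin_white: square cream oil tin with an olive-green label band and a white round screw cap; loose and upright, 62 x 62 mm, 88 mm high, 104 mm with the cap, about 0.4 kg; origin at the centre of its underside, z up
- tin_white_cap (a point): centre of the top of the white cap (34 mm across, in the middle of the tin's top), 104 mm above the table
- tin_blue: square cream oil tin with an olive-green label band and a blue round screw cap; loose and upright, 62 x 62 mm, 88 mm high, 104 mm with the cap, about 0.4 kg; origin at the centre of its underside, z up
- tin_blue_cap (a point): centre of the top of the blue cap (34 mm across, in the middle of the tin's top), 104 mm above the table
- bell_body: brass counter bell, a dome 82 mm across on a round black foot 88 mm across, screwed to the table; origin at the centre of its underside; the dome ends 48 mm above the table
- bell_top (a point): centre of the top of the bell's steel plunger, a round button 22 mm across, on the bell's axis, 64 mm above the table when up; pressed straight down
- bell (a joint): how far the plunger is pressed: 0 up, 0.006 m fully down (rigid stop); a spring resists with 1.6 N at the start and 4 N at the bottom and brings it back; it rings from 0.004 m on
- jar: closed round jar of dried tomatoes, dark red with a black lid, 62 mm across, 82 mm high, loose; origin at the centre of its underside; a bystander
- scraper: dough scraper lying flat: steel blade 75 x 110 mm with a 20 mm round wooden handle along one side (total 90 x 110 mm, 20 mm high), loose; origin on the table under it; a bystander
Things that resemble listed ones, but are neither listed nor needed, are in the scene too. What is shaped like the bell_body but pink is not meant.

How it is judged:
By the outcome, as a careful person would: the job done as asked, in the order asked, and still so for the second after the job is handed in, with the robot touching nothing.
It also fails if it takes over 51 s, if anything falls off the work surface, if the arm or the gripper's body presses on something with over 40 N, if the wrist force passes 120 N, or if a joint passes its speed limit or range.

### The arm

A 7-joint arm with a two-finger parallel gripper is mounted at the origin on the work surface. World frame = base frame: x ahead of the robot, y to its left, z up, the work surface at z = 0. Lengths are in m, angles in rad, forces in N, time in s.
With the tool pointing down it reaches from about 0.4 to 0.875 m from the base axis. Payload 19.3 kg.
Tool frame: the origin (TCP) lies between the finger pads, 19 mm behind the fingertips; this is the grasp point; z points along the fingers, y is the line along which they close (so a half turn about z gives the same grasp; the last joint's range is limited). The gripper opens to 85 mm and grips with 20 to 120 N. Pads are 22 mm wide; open, the fingers measure 114 mm over their backs; the gripper's body (76 mm by 85 mm) begins 54 mm behind the grasp point. The pads swing forward as they close: fully open they stand 13 mm farther back than shut.
Start: joints at [-1.24, 0.521, -0.036, 1.599, 0.021, 1.021, -0.113], TCP at [0.244, 0.575, 0.25] pointing down, gripper open.
Joint ranges: [-2.91, 2.91], [-0.3, 2.13], [-1.5, 1.42], [0.17, 2.43], [-1.26, 4.41], [0.16, 1.93], [-2.52, 2.52]. Speed limits (rad/s): [1.89, 1.89, 2.39, 2.39, 3.01, 3.01, 3.01].

### API

Orientations are given as [roll, pitch, yaw] about the fixed x, y, z axes, in that order (R = Rz(yaw) Ry(pitch) Rx(roll)).
In Python, from workcell import status, grab_frame, camera_params, bot, search_frame, silhouettes gives the robot as it stands.
- The arm moves only by the shell command python3 -m creep 'ROWS' [FORCE]. ROWS is JSON, a list of rows, each a list of 5 numbers: the shift along the tool's x, y, z in units of 60 mm (1.0 is 60 mm), then the turn about the tool's z in units of 8 degrees (1.0 is 8 degrees), then the opening, from 0 (shut) to 1 (fully open). In form: [[x, y, z, twist, hand], ...]. A call has 1 to 5 rows; each row is the pose to reach, as a shift and turn from the pose commanded when the call began, along the tool's axes at that moment; what a row does not reach only later rows make up. A row lasts 1/8 s, in which the tool goes at most 62.5 mm and 10.7 degrees, less where a joint would pass 70% of its speed; a pose out of reach is approached as far as the arm can. A call with a gripper value outside its range is refused whole. The fingers move at their own pace and stop on an object; FORCE is the grip in N (left out, the last holds). Time passes only in rows, so rows that repeat a pose let the fingers close. It gives the time, the measured TCP pose, the force, the opening and the grip force at its end, in the units of the state.
- status.observe(): the state, without advancing time (a new reading comes with each control period).
- grab_frame(name): name is "side" or "top"; returns the picture (420x560x3 uint8, blue, green, red); there is no depth.
- camera_params(name): a dict with "K" (3x3 intrinsics, pixels), "rvec" (rotation vector, rad) and "tvec" (3), from world to camera coordinates, as OpenCV has them. Camera axes: x right, y down, z forward; pixel columns grow to the right and rows downward; lengths in m; the calibration is good to about 2 mm. A picture is of the moment at which its call begins. camera_params takes no time and is no camera call.
- bot.job_done(): hands the job in; it is judged then, once.
Trained networks look in the newest picture that a camera, given by its name, has taken for a name from the list of things; names that differ only in an ending like _2 or _b are one class to them, and where a whole thing is asked for, a point or a joint stands for the part that bears it (a point fixed in the world has none). Each returns a list of dicts, best first, with "p" (0 to 1); they miss things now and then, are a little off and sometimes report something else, mostly with a low value. They report only what shows in the picture. A call takes as long as a camera call. They do not tell look-alikes from the thing itself.
- search_frame(camera, name): "extent" ([left, top, right, bottom] as shares, 0 to 1, of the picture: columns of its width, rows of its height, round what is visible of it).
- silhouettes(camera, name): "mask" (420x560 bool, what is visible of it) and "extent" ([left, top, right, bottom] as shares, 0 to 1, of the picture: columns of its width, rows of its height, round what is visible of it).
The state is a dict: "clock": time; "qpos": joint angles; "qd": joint speeds; "joint_efforts": joint torques, N m; "position": TCP position; "tool_rot": TCP orientation; "force": force on the tool from outside, world axes, zero at the start; "moment": the same for the moment, N m; "grip_width": finger opening in m; "finger_force": force on a finger pad.
Only numpy, scipy, OpenCV 4.12 (cv2) and the standard library are available. Lean on these libraries where they do the work, as an engineer would, in place of code of your own. Each camera call takes 0.05 s, during which the arm holds its last target. There are 200 camera calls.

## Working session

There is one attempt and no reset: what is moved stays moved. The work goes in short steps, Python scripts to look and compute and a shell command to move; the robot and the scene stay as the last step left them, time stands still between calls to the robot, and variables do not carry over. Pictures are saved under pics/ and viewed, at most 10 in all, crops included, and the job is handed in when it is done.

```bash
mkdir -p pics
python3 - <<'E'
from workcell import status, grab_frame, camera_params
import cv2
s=status.observe(); print(s)
for n in("side","top"):
    cv2.imwrite(f"pics/{n}0.png",grab_frame(n)); print(n,camera_params(n))
E
```

```text
{'clock': 0.0, 'qpos': array([-1.24019625,  0.52204237, -0.03633605,  1.60000482,  0.02122027,
        1.02110068, -0.11278735]), 'qd': array([-0.00141469, -0.00011654, -0.00078622, -0.00028203,  0.00085658,
        0.00011241,  0.00182007]), 'joint_efforts': array([ 2.63065354e-03, -9.27129507e+01,  1.98114239e+00, -3.69923794e+01,
        1.78472127e-02,  8.44855414e-03, -5.12540146e-05]), 'position': array([0.2437556 , 0.57515987, 0.2494091 ]), 'tool_rot': array([-3.14042707e+00,  9.65943766e-05,  2.74081336e+00]), 'force': array([0.16939167, 0.683038  , 0.01440332]), 'moment': array([ 0.00528898, -0.05124621,  0.0091202 ]), 'finger_force': 0.0, 'grip_width': 0.08568288023862693}
side {'K': array([[389.55519414,   0.        , 277.6272011 ],
       [  0.        , 389.55519414, 213.31123155],
       [  0.        ,   0.        ,   1.        ]]), 'rvec': array([ 2.17423222, -0.62043445,  0.29121678]), 'tvec': array([-0.39298563,  0.31586814,  0.71917416])}
top {'K': array([[505.67876326,   0.        , 273.35010452],
       [  0.        , 505.67876326, 209.89403214],
       [  0.        ,   0.        ,   1.        ]]), 'rvec': array([ 2.17754854, -2.15802039,  0.11077388]), 'tvec': array([0.09320505, 0.5325191 , 1.19065773])}
```

View pics/side0.png

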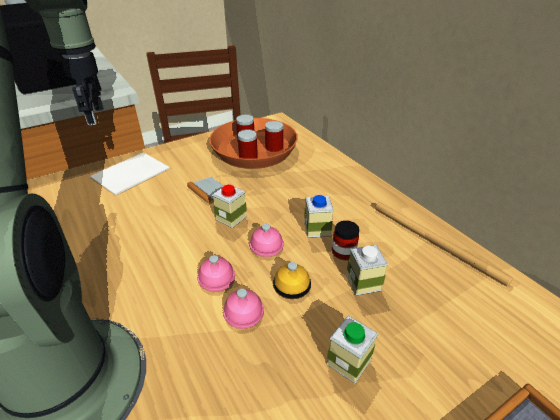

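View pics/top0.png

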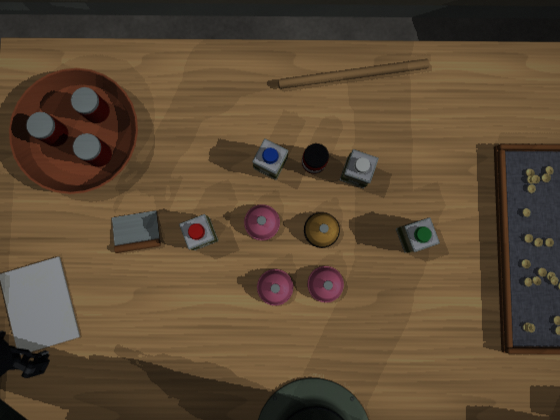

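Both pictures show one brass bell (side 292,280; top 323,229) among three pink look-alikes (top 262,221; 276,288; 326,285). The brass one fits the description. The caps in the top view are red (196,232), green (424,235), blue (271,156) and white (363,165). I'll measure these in both views and make one confirming crop.

Run:
```python
import cv2,numpy as np
from workcell import camera_params
def rayz(n,uv,z):
    c=camera_params(n);R=cv2.Rodrigues(c["rvec"])[0];C=-R.T@c["tvec"]
    d=R.T@np.linalg.inv(c["K"])@np.array([*uv,1.]);return C+d*(z-C[2])/d[2]
def tri(a,b):
    P=[]
    for n in("top","side"):
        c=camera_params(n);P.append(c["K"]@np.c_[cv2.Rodrigues(c["rvec"])[0],c["tvec"]])
    X=cv2.triangulatePoints(P[0],P[1],np.float64(a),np.float64(b)).ravel();return X[:3]/X[3]
im={n:cv2.imread(f"pics/{n}0.png") for n in("side","top")}
seed={"red":((196,232),(229,190)),"green":((424,235),(355,333)),"blue":((271,156),(319,201)),"white":((363,165),(370,254)),"bell":((323,229),(292,267))}
for k,ss in seed.items():
    px=[]
    for n,s in zip(("top","side"),ss):
        h=cv2.cvtColor(im[n],cv2.COLOR_BGR2HSV).astype(int);H,S,V=h[...,0],h[...,1],h[...,2]
        m={"red":((H<8)|(H>172))&(S>150),"green":(H>45)&(H<85)&(S>120),"blue":(H>100)&(H<130)&(S>120),"white":(S<30)&(V>(150 if n=="top" else 200)),"bell":(S<90)&(V>70)}[k]
        yy,xx=np.mgrid[:420,:560];m=m&(np.hypot(xx-s[0],yy-s[1])<(16 if k!="bell" else 8))
        px.append((xx[m].mean(),yy[m].mean()));print(k,n,m.sum(),np.round(px[-1],1),end=" ")
    z=.064 if k=="bell" else .1
    print("\n ",rayz("top",px[0],z).round(3),rayz("side",px[1],z).round(3),"tri",tri(*px).round(3))
a=cv2.resize(im["top"][130:310,170:450],None,fx=2.8,fy=2.8,interpolation=cv2.INTER_CUBIC)
cv2.imwrite("pics/crop.png",a)
```

```text
red top 198 [195.8 231.1] red side 131 [228.  190.2] 
  [0.474 0.272 0.1  ] [0.474 0.268 0.1  ] tri [0.475 0.273 0.097]
green top 203 [422.3 234.1] green side 360 [354.2 333. ] 
  [ 0.472 -0.238  0.1  ] [ 0.47  -0.244  0.1  ] tri [ 0.473 -0.241  0.093]
blue top 205 [269.9 155.3] blue side 152 [319.1 201.1] 
  [0.65  0.107 0.1  ] [0.649 0.101 0.1  ] tri [0.652 0.107 0.096]
white top 0 [nan nan] white side 338 [370.2 256.1] 
  [nan nan nan] [ 0.625 -0.115  0.1  ] tri [nan nan nan]
bell top 66 [323.8 228. ] bell side 69 [292.  265.7] 
  [ 0.486 -0.02   0.064] [ 0.486 -0.022  0.064] tri [ 0.487 -0.02   0.062]<stdin>:19: RuntimeWarning: Mean of empty slice.
  ret = ret.dtype.type(ret / rcount)
```

View pics/crop.png

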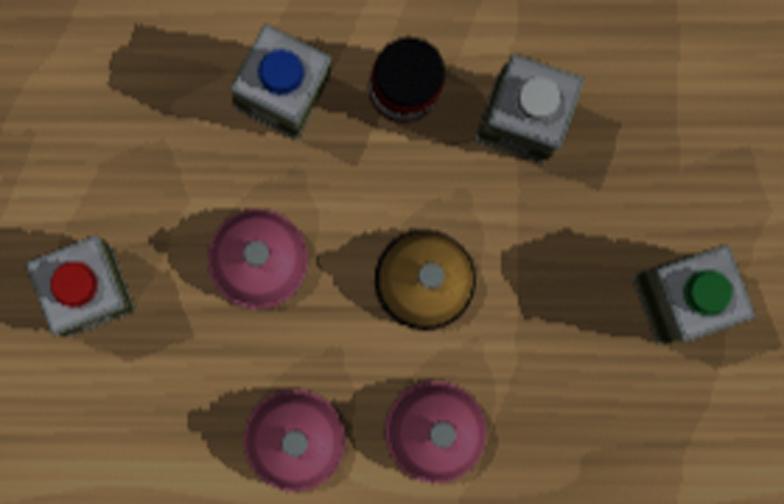

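The crop confirms it: the brass bell's plunger is at crop (432,275), the red cap at (73,283) and the green cap at (711,292). Both views agree to within about 6 mm. Next is a helper that gives shifts in move units.

```bash
cat > h.py <<'E'
import sys,numpy as np
from scipy.spatial.transform import Rotation as Ro
from workcell import status
s=status.observe();t=np.array([float(a) for a in sys.argv[1:4]])
R=Ro.from_euler("xyz",s["tool_rot"]).as_matrix()
print("t",round(s["clock"],2),"pos",s["position"].round(4),"F",s["force"].round(2),"w",round(s["grip_width"],4),"q",s["qpos"].round(2))
print("rot",s["tool_rot"].round(3),"shift units",(R.T@(t-s["position"])/.06).round(3))
E
python3 h.py 0.486 -0.021 0.25
```

```text
t 0.1 pos [0.2438 0.5752 0.2495] F [-0.   -0.11  0.89] w 0.0857 q [-1.24  0.52 -0.04  1.6   0.02  1.02 -0.11]
rot [-3.141  0.     2.741] shift units [-7.594 -7.574  0.   ]
```

```bash
python3 -m creep '[[-0.3,-0.3,0,0,0],[-0.8,-0.8,0,0,0],[-1.4,-1.4,0,0,0],[-2.0,-2.0,0,0,0],[-2.5,-2.5,0,0,0]]'; python3 h.py 0.486 -0.021 0.25
```

```text
clock: 0.72
position: [0.324, 0.3769, 0.2499]
tool_rot: [-3.141, 0.0, 2.74]
force: [0.7, 0.6, -0.5]
grip_width: 0.0002
finger_force: 0.0
t 0.72 pos [0.324  0.3769 0.2499] F [ 0.71  0.6  -0.51] w 0.0002 q [-0.97  0.32 -0.01  1.93  0.    0.89  0.19]
rot [-3.141  0.     2.74 ] shift units [-5.077e+00 -5.048e+00  1.000e-03]
```

```bash
python3 -m creep '[[-0.6,-0.6,0,0,0],[-1.2,-1.2,0,0,0],[-1.8,-1.8,0,0,0],[-2.4,-2.4,0,0,0],[-3.0,-3.0,0,0,0]]'; python3 -m creep '[[-0.6,-0.6,0,0,0],[-1.2,-1.2,0,0,0],[-1.8,-1.8,0,0,0],[-2.05,-2.05,0,0,0],[-2.05,-2.05,0,0,0]]'; python3 h.py 0.486 -0.021 0.11
```

```text
clock: 1.35
position: [0.4193, 0.1413, 0.25]
tool_rot: [3.141, 0.0, 2.741]
force: [1.3, -0.7, -0.3]
grip_width: -0.0001
finger_force: 0.0
clock: 1.98
position: [0.4843, -0.0199, 0.2498]
tool_rot: [-3.141, -0.0, 2.738]
force: [0.1, 0.4, -0.5]
grip_width: -0.0004
finger_force: 0.0
t 1.98 pos [ 0.4843 -0.0199  0.2498] F [ 0.06  0.44 -0.47] w -0.0004 q [-0.25  0.3   0.21  1.97 -0.08  0.88  1.17]
rot [-3.141 -0.     2.738] shift units [-0.034 -0.005  2.329]
```

```bash
python3 -m creep '[[-0.03,0,0.7,0,0],[-0.03,0,1.4,0,0],[-0.03,0,2.1,0,0],[-0.03,0,2.45,0,0],[-0.03,0,2.45,0,0]]'; python3 h.py 0.486 -0.021 0.079
python3 - <<'E'
import cv2,numpy as np
from workcell import grab_frame
a=grab_frame("side")[180:320,200:390];b=grab_frame("top")[150:290,230:420]
cv2.imwrite("pics/near.png",cv2.resize(np.hstack([a,b]),None,fx=2.1,fy=2.1,interpolation=cv2.INTER_CUBIC))
E
```

```text
clock: 2.6
position: [0.4848, -0.0183, 0.1019]
tool_rot: [-3.14, -0.003, 2.742]
force: [0.0, 0.1, 1.4]
grip_width: -0.0
finger_force: 0.0
t 2.6 pos [ 0.4848 -0.0183  0.1019] F [0.04 0.15 1.42] w -0.0 q [-0.2   0.55  0.15  2.08 -0.15  0.52  1.23]
rot [-3.140e+00 -3.000e-03  2.742e+00] shift units [-0.037 -0.034  0.382]
```

View pics/near.png

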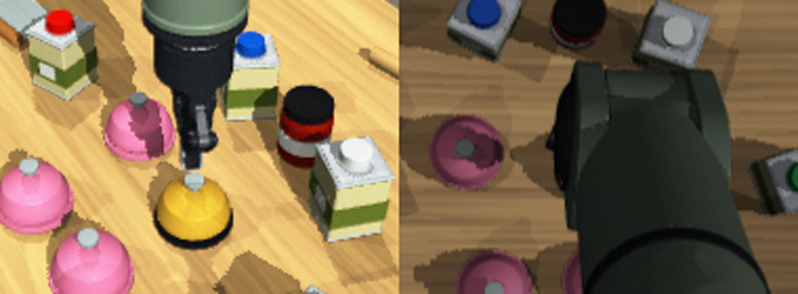

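The side view (left half) shows the closed fingertips at (193,165), directly above the brass plunger at (194,180). I'll lower gently.

```bash
python3 -m creep '[[-0.03,-0.03,0.1,0,0],[-0.03,-0.03,0.2,0,0],[-0.03,-0.03,0.27,0,0],[-0.03,-0.03,0.3,0,0],[-0.03,-0.03,0.3,0,0]]'; python3 -m creep '[[0,0,0.02,0,0],[0,0,0.04,0,0],[0,0,0.06,0,0],[0,0,0.06,0,0]]';python3 h.py 0.486 -0.021 0.078
```

```text
clock: 3.32
position: [0.4868, -0.0215, 0.0849]
tool_rot: [-3.141, -0.0, 2.741]
force: [-0.2, -1.2, 0.7]
grip_width: 0.0
finger_force: 0.0
clock: 3.82
position: [0.4868, -0.0215, 0.0814]
tool_rot: [3.142, 0.0, 2.741]
force: [-0.3, -0.4, 1.5]
grip_width: -0.0004
finger_force: 1.0
t 3.83 pos [ 0.4868 -0.0215  0.0814] F [-0.34 -0.43  1.5 ] w -0.0004 q [-0.18  0.59  0.13  2.09 -0.16  0.48  1.25]
rot [3.142 0.    2.741] shift units [0.016 0.001 0.056]
```

```bash
python3 -m creep '[[0,0,0.02,0,0],[0,0,0.02,0,0]]'|egrep 'pos|force'; python3 -m creep '[[0,0,0.02,0,0],[0,0,0.02,0,0]]'|egrep 'pos|force';python3 -m creep '[[0,0,0.017,0,0],[0,0,0.017,0,0]]'|egrep 'pos|force'
```

```text
position: [0.4869, -0.0215, 0.0802]
force: [0.2, -0.8, 2.6]
finger_force: 1.2
position: [0.4869, -0.0215, 0.079]
force: [-0.1, -0.5, 3.4]
finger_force: 1.5
position: [0.4869, -0.0215, 0.0779]
force: [0.3, 1.2, 3.3]
finger_force: 1.7
```

```bash
python3 -m creep '[[0,0,0.01,0,0],[0,0,0.01,0,0]]'|egrep 'pos|force'; python3 -m creep '[[0,0,0.005,0,0],[0,0,0.005,0,0]]'|egrep 'pos|force'
```

```text
position: [0.4869, -0.0214, 0.0774]
force: [0.5, 0.4, 3.5]
finger_force: 1.8
position: [0.4869, -0.0215, 0.0771]
force: [0.3, 0.2, 3.0]
finger_force: 1.8
```

The force rises along the spring curve to about 3.6 N, which puts the plunger about 5 mm down, past the 4 mm ring point. I'll let it come up and rise clear.

```bash
python3 -m creep '[[0,0,-0.1,0,0],[0,0,-0.3,0,0],[0,0,-0.9,0,0],[0,0,-1.6,0,0],[0,0,-2.4,0,0]]' >/dev/null; python3 -m creep '[[0,0,-0.5,0,0],[0,0,-0.5,0,0]]' ; python3 h.py 0.475 0.270 0.25
python3 - <<'E'
import cv2,numpy as np
from workcell import grab_frame
a=grab_frame("side")[180:320,200:390]
cv2.imwrite("pics/up.png",cv2.resize(a,None,fx=3,fy=3,interpolation=cv2.INTER_CUBIC))
E
```

```text
clock: 5.95
position: [0.4874, -0.0215, 0.2536]
tool_rot: [3.14, 0.003, 2.741]
force: [0.3, -0.8, -1.1]
grip_width: -0.0
finger_force: 0.0
t 5.95 pos [ 0.4874 -0.0215  0.2536] F [ 0.3  -0.77 -1.08] w -0.0 q [-0.25  0.3   0.22  1.96 -0.08  0.88  1.18]
rot [3.140e+00 3.000e-03 2.741e+00] shift units [2.086 4.392 0.063]
```

View pics/up.png

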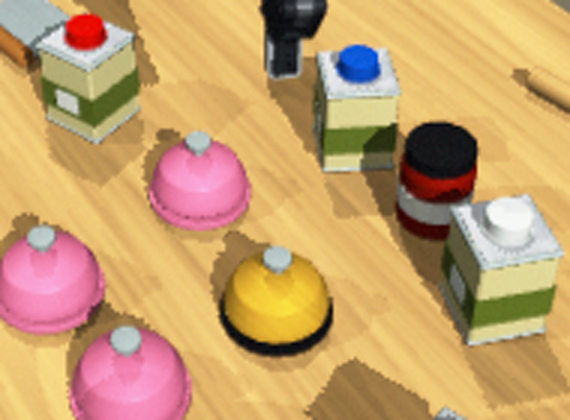

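The plunger is up and nothing else has moved (bell at crop (277,300), tip at (283,70)). Now to the red tin.

```bash
python3 -m creep '[[0.3,0.63,0,0,0],[0.7,1.47,0,0,0],[1.1,2.32,0,0,0],[1.5,3.16,0,0,0],[1.9,4.0,0,0,0]]' >/dev/null; python3 -m creep '[[0.18,0.39,0,0,0],[0.18,0.39,0,0,0],[0.18,0.39,0,0,0]]' ; python3 h.py 0.474 0.270 0.148
```

```text
clock: 7.0
position: [0.4745, 0.2686, 0.2505]
tool_rot: [-3.14, -0.0, 2.74]
force: [-0.3, -0.4, 0.7]
grip_width: -0.0003
finger_force: 0.0
t 7.0 pos [0.4745 0.2686 0.2505] F [-0.33 -0.39  0.7 ] w -0.0003 q [-0.71  0.4   0.12  1.82 -0.05  0.93  0.6 ]
rot [-3.14 -0.    2.74] shift units [0.016 0.02  1.708]
```

```bash
python3 -m creep '[[0.02,0.02,0.5,0,0],[0.02,0.02,1.1,0,0],[0.02,0.02,1.5,0,0],[0.02,0.02,1.7,0,0],[0.02,0.02,1.7,0,0]]'; python3 h.py 0.474 0.270 0.148
python3 - <<'E'
import cv2,numpy as np
from workcell import grab_frame
a=grab_frame("side")[110:250,140:330];b=grab_frame("top")[160:300,100:290]
cv2.imwrite("pics/red.png",cv2.resize(np.hstack([a,b]),None,fx=2.1,fy=2.1,interpolation=cv2.INTER_CUBIC))
E
```

```text
clock: 7.62
position: [0.4741, 0.2706, 0.1489]
tool_rot: [-3.141, -0.0, 2.74]
force: [-0.4, -0.3, -0.6]
grip_width: 0.0
finger_force: 0.0
t 7.62 pos [0.4741 0.2706 0.1489] F [-0.38 -0.3  -0.6 ] w 0.0 q [-0.7   0.53  0.09  1.9  -0.07  0.71  0.61]
rot [-3.141 -0.     2.74 ] shift units [-0.003 -0.009  0.015]
```

View pics/red.png

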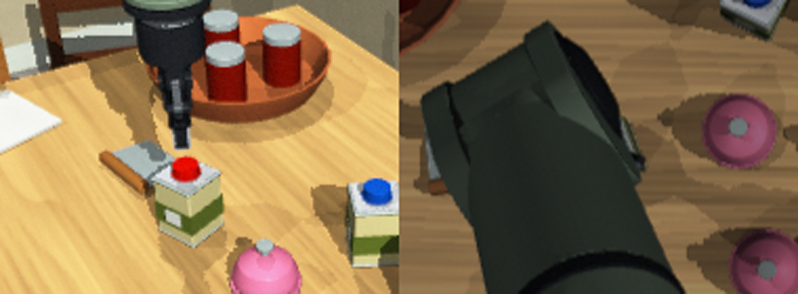

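The side view shows the tip at (181,148) above the red cap at (185,163), on the tool's axis and with a clear gap. I'll hold for more than two seconds.

```bash
H='x'; python3 -m creep '[[0,0,0.01,0,0],[0,0,0.01,0,0],[0,0,0.01,0,0],[0,0,0.01,0,0],[0,0,0.01,0,0]]'>/dev/null; for i in 1 2 3 4; do python3 -m creep '[[0,0,0,0,0],[0,0,0,0,0],[0,0,0,0,0],[0,0,0,0,0],[0,0,0,0,0]]'>/dev/null; done; python3 -m creep '[[0,0,-0.5,0,0],[0,0,-1.1,0,0],[0,0,-1.7,0,0],[0,0,-1.8,0,0],[0,0,-1.8,0,0]]'; python3 h.py 0.472 -0.240 0.255
```

```text
clock: 11.48
position: [0.474, 0.2713, 0.2563]
tool_rot: [3.141, 0.0, 2.741]
force: [-0.1, 0.5, -0.3]
grip_width: -0.0
finger_force: 0.0
t 11.47 pos [0.474  0.2713 0.2563] F [-0.13  0.49 -0.3 ] w -0.0 q [-0.72  0.39  0.12  1.81 -0.05  0.95  0.59]
rot [3.141 0.    2.741] shift units [-3.294 -7.86   0.021]
```

```bash
python3 -m creep '[[-0.2,-0.45,0,0,0],[-0.5,-1.2,0,0,0],[-0.85,-2.03,0,0,0],[-1.2,-2.86,0,0,0],[-1.55,-3.7,0,0,0]]'>/dev/null; python3 -m creep '[[-0.35,-0.84,0,0,0],[-0.7,-1.67,0,0,0],[-1.05,-2.5,0,0,0],[-1.4,-3.34,0,0,0],[-1.74,-4.17,0,0,0]]'>/dev/null; python3 -m creep '[[0,0,0,0,0],[0,0,0,0,0],[0,0,0,0,0]]'; python3 h.py 0.471 -0.241 0.148
```

```text
clock: 13.1
position: [0.4717, -0.2393, 0.256]
tool_rot: [3.141, -0.001, 2.742]
force: [0.3, 0.1, 0.5]
grip_width: 0.0002
finger_force: 0.0
t 13.1 pos [ 0.4717 -0.2393  0.256 ] F [0.34 0.14 0.5 ] w 0.0002 q [ 0.12  0.38  0.31  1.86 -0.14  0.93  1.67]
rot [ 3.141e+00 -1.000e-03  2.742e+00] shift units [-0.003 -0.031  1.8  ]
```

```bash
python3 -m creep '[[0,-0.03,0.5,0,0],[0,-0.03,1.1,0,0],[0,-0.03,1.6,0,0],[0,-0.03,1.8,0,0],[0,-0.03,1.8,0,0]]'; python3 h.py 0.471 -0.241 0.148
python3 - <<'E'
import cv2,numpy as np
from workcell import grab_frame
a=grab_frame("side")[250:400,260:450];b=grab_frame("top")[150:300,330:520]
cv2.imwrite("pics/green.png",cv2.resize(np.hstack([a,b]),None,fx=2.1,fy=2.1,interpolation=cv2.INTER_CUBIC))
E
```

```text
clock: 13.72
position: [0.4709, -0.2417, 0.1484]
tool_rot: [-3.142, -0.001, 2.742]
force: [-0.5, -0.4, 0.5]
grip_width: 0.0001
finger_force: 0.0
t 13.72 pos [ 0.4709 -0.2417  0.1484] F [-0.5  -0.35  0.52] w 0.0001 q [ 0.17  0.53  0.26  1.95 -0.2   0.69  1.72]
rot [-3.142e+00 -1.000e-03  2.742e+00] shift units [0.003 0.011 0.007]
```

View pics/green.png

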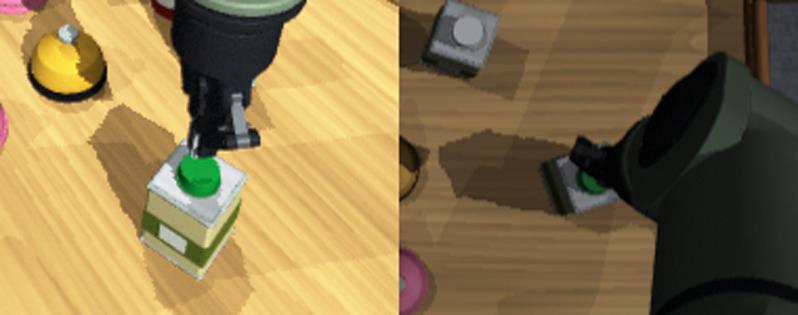

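The side view shows the tip at (203,155) centred above the green cap at (199,173), with a gap, and the tin is untouched. I'll hold for more than two seconds and then hand in.

```bash
for i in 1 2 3 4 5; do python3 -m creep '[[0,0,0,0,0],[0,0,0,0,0],[0,0,0,0,0],[0,0,0,0,0],[0,0,0,0,0]]'>/dev/null; done; python3 h.py 0.471 -0.241 0.148; python3 -c "from workcell import bot; print(bot.job_done())"
```

```text
t 16.95 pos [ 0.4708 -0.2421  0.1485] F [-0.06 -0.18  0.24] w 0.0 q [ 0.17  0.53  0.26  1.95 -0.2   0.69  1.73]
rot [-3.142 -0.     2.741] shift units [0.005 0.018 0.008]
the job is handed in; nothing more can be done
None
```

I pressed the brass bell about 5 mm (it rings from 4 mm) and released it, then pointed at the red cap and the green cap for over two seconds each. I handed the job in at 17 s, still pointing at green; no verdict came back.

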